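# Find the hidden button and spring the secret drawer

### The arm

A 7-joint arm with a two-finger parallel gripper is mounted at the origin on the work surface. World frame = base frame: x ahead of the robot, y to its left, z up, the work surface at z = 0. Lengths are in mm, angles in rad, forces in N, time in s.
With the tool pointing down it reaches from about 425 to 1025 mm from the base axis. Payload 9.4 kg.
Tool frame: the origin (TCP) lies between the finger pads; the fingertips stand ctrl.nose_length ahead of it and the grasp point (between the pads) lies 6 mm ahead of it (ctrl.nose_length is the distance from the TCP to the fingertips, in mm); z points along the fingers, y is the direction in which the jaws open and shut (so a half turn about z gives the same grasp; the last joint's range is limited). The gripper opens to 93 mm and grips with 3 to 60 N. Pads are 15 mm wide; open, the fingers measure 128 mm over their backs; the gripper's body (75 mm by 188 mm) begins 65 mm behind the grasp point.
Start: joints at [1.213, 0.599, -0.003, 1.599, 0.002, 0.943, -0.08], TCP at [200.906, -696.607, 243.618] pointing down, gripper open.
Joint ranges: [-2.57, 2.57], [-0.35, 1.97], [-1.29, 1.29], [0.11, 2.56], [-1.05, 4.19], [0.11, 1.86], [-2.63, 2.63]. Speed limits (rad/s): [2.22, 2.22, 3.01, 3.01, 3.14, 3.14, 3.14].

### API

Orientations are given as a 3x3 rotation matrix whose columns are the frame's x, y, z axes.
In Python, from cell import ctrl gives the robot as it stands. The module is installed in compiled form; this text tells all that it offers.
- The arm moves only by the tool play_rows, never from a script. Its argument "deltas" is a list of rows, each a list of 7 numbers: the gripper's target within -1 to 1 (shut at 1, half-way at 0, fully open at -1), then the shift along the tool's x, y, z in m, then the turn, a rotation vector about the tool's x, y, z in units of 5 degrees (1.0 is 5 degrees). In form: [[claw, dx, dy, dz, ax, ay, az], ...]. A call has 1 to 20 rows; each row shifts and turns the pose as measured when the row begins, along the tool's axes as they then stand; what a row does not reach is not made up. A row lasts 1/12 s, in which the tool goes at most 41.7 mm and 7.16 degrees, less where a joint would pass 70% of its speed; a pose out of reach is approached as far as the arm can. A call is refused whole if a number of a shift passes 0.0417 or a number of a turn 1, either way. A call with a gripper value outside its range is refused whole. The fingers move at their own pace and stop on an object; the grip force is fixed at half the most. Time passes only in rows, so rows that do not move let the fingers close. It gives the time, the measured TCP pose, the force and the opening at its end, in the units of the state.
- ctrl.get_obs(): the state, without advancing time (a new reading comes with each control period).
- ctrl.capture(name): name is "scene" or "top" or "wrist"; returns a dict with "frame" (400x640x3 uint8, red, green, blue), "K" (3x3 intrinsics, pixels), "camera_from_world" (4x4, takes a point from world to camera coordinates). Camera axes: x right, y up, looking along -z (the intrinsics and any distortion apply to the point x, -y, -z); pixel columns grow to the right and rows downward; lengths in mm; the calibration is good to about 2 mm. A picture is of the moment at which its call begins. There is no depth.
- ctrl.close_job(): hands the job in, once; it reports no verdict.
The state is a dict: "t": time; "joint_pos": joint angles; "qd": joint speeds; "joint_torque": joint torques, N m; "ee_pos": TCP position; "tcp_rot": TCP orientation; "force": force on the tool from outside, world axes, zero at the start; "torque": the same for the moment, N m; "width": finger opening in mm.
Only numpy, scipy, OpenCV 4.12 (cv2) and the standard library are available. Lean on these libraries where they do the work, as an engineer would, in place of code of your own. Each camera call takes 0.05 s, during which the arm holds its last target.

### The job

One of the four matching round discs set into the top of the walnut chest is a concealed button that releases its secret drawer; the other three are solid. Feel the discs with your fingertips until you find the one that gives, press it right down so that the drawer springs out by itself, then let the button come back up and take your hand away. Do not pick anything up, do not touch the drawer, and leave everything else on the console standing where it is.

Things in the scene. Friction and masses are not known exactly. Their poses are not given: they have to be found in the camera images.
- chest: low walnut chest fixed to the console, 200 mm in x, 320 mm in y, 85 mm high, origin under its centre on the console top; its front, with the plain front of the secret drawer, faces its own -x. The flat top panel carries four identical dark round discs, each edged with a thin brass line, two in each row; one is the sprung button of the catch, in any of the four places, the other three are rigid blanks
- inlay0 (a point): round inlaid disc in the chest's top panel, 56 mm across, in a 58 mm round opening; this point is the centre of its upper face, 83.5 mm above the console top (1.5 mm below the panel). It may be the button or a blank. Offset from the chest's middle in chest axes: x -52, y +105 mm
- inlay1 (a point): round inlaid disc in the chest's top panel, 56 mm across, in a 58 mm round opening; this point is the centre of its upper face, 83.5 mm above the console top (1.5 mm below the panel). It may be the button or a blank. Offset from the chest's middle in chest axes: x -52, y -105 mm
- inlay2 (a point): round inlaid disc in the chest's top panel, 56 mm across, in a 58 mm round opening; this point is the centre of its upper face, 83.5 mm above the console top (1.5 mm below the panel). It may be the button or a blank. Offset from the chest's middle in chest axes: x +52, y +105 mm
- inlay3 (a point): round inlaid disc in the chest's top panel, 56 mm across, in a 58 mm round opening; this point is the centre of its upper face, 83.5 mm above the console top (1.5 mm below the panel). It may be the button or a blank. Offset from the chest's middle in chest axes: x +52, y -105 mm
- catch (a joint): how far the hidden button (one of the four discs) is pressed straight down: 0 at rest, 0.007 m fully down; it starts to give at about 1 N, takes about 4 N when fully down, frees the drawer at about 4 to 5 mm and springs back up when let go
- drawer (a joint): how far the secret drawer is out along the chest's -x: 0 shut, 0.045 m sprung out; it is bolted until the button is pressed, then springs out by itself in about half a second and stays out
- tealight: empty clear glass tealight holder, 54 mm across the mouth, 55 mm high, standing on the chest's top panel near its middle; origin under its base
- lipstick: chrome lipstick tube standing upright to the left (+y) of the chest, 19 mm across, 72 mm high; origin under its base
- remote: black plastic gate remote, 85 x 40 x 14 mm, lying to the right (-y) of the chest; origin under its centre
- burner: white ceramic incense burner with a domed cover, 92 mm across, 87 mm high, beyond the chest; origin under its base
- dish: shallow blue ceramic dish, 110 mm across, 30 mm high, to the left; origin under its base
- diffuser: amber glass bottle, 56 mm across, 110 mm high, to the right; origin under its base
Not all that is in view belongs to the job. There is more than one size of the tealight; the job needs the smallest.

How it is judged:
By the outcome, as a careful person would: the job done as asked, in the order asked, and still so for the second after the job is handed in, with the robot touching nothing.
It also fails if it takes over 58 s, if anything falls off the work surface, if the arm or the gripper's body presses on something with over 40 N, if the wrist force passes 120 N, or if a joint passes its speed limit or range.

## Working session

There is one attempt and no reset: what is moved stays moved. The work goes in short steps, Python scripts to look and compute and a tool call to move; the robot and the scene stay as the last step left them, time stands still between calls to the robot, and variables do not carry over. Pictures are saved under pics/ and viewed, and the job is handed in when it is done.

Besides the shell and the picture viewer there is one more tool, called after "Call:" as name([rows], argument=value, ...), one row to a line, values as JSON. play_rows: Moves the arm, as the interface text tells. Its arguments: {"type":"object","properties":{"deltas":{"type":"array"}},"required":["deltas"]}

```bash
mkdir -p pics
python3 - <<'E'
from cell import ctrl
import cv2
o=ctrl.get_obs()
print(o['t'],o['ee_pos'],o['tcp_rot'],o['force'],o['width'],ctrl.nose_length)
for n in ['scene','top','wrist']:
    c=ctrl.capture(n); cv2.imwrite(f'pics/{n}0.png',c['frame'][:,:,::-1]); print(n,c['K'].tolist(),c['camera_from_world'].round(3).tolist(),[k for k in c])
E
```

```text
0.0 [ 200.76845064 -696.17212553  242.77852319] [[ 9.60813715e-01  2.77194268e-01 -5.86070077e-04]
 [ 2.77194837e-01 -9.60812665e-01  1.43003518e-03]
 [-1.66705998e-04 -1.53645301e-03 -9.99998806e-01]] [-0.50388582  0.32375955  0.77945748] 92.76241992142319 25.0
scene [[471.8470858847072, 0.0, 320.43653243896654], [0.0, 471.8470858847072, 198.12507302395676], [0.0, 0.0, 1.0]] [[-0.791, 0.612, -0.011, 463.004], [-0.435, -0.549, 0.714, 188.585], [0.431, 0.569, 0.7, -1634.451], [0.0, 0.0, 0.0, 1.0]] ['frame', 'K', 'camera_from_world']
top [[374.1550265873831, 0.0, 319.9826458830958], [0.0, 374.1550265873831, 205.3585067906554], [0.0, 0.0, 1.0]] [[-0.006, -1.0, 0.02, -15.594], [0.983, -0.002, 0.184, -579.068], [-0.184, 0.02, 0.983, -1196.25], [0.0, 0.0, 0.0, 1.0]] ['frame', 'K', 'camera_from_world']
wrist [[354.00169170413335, 0.0, 321.8393964468452], [0.0, 354.00169170413335, 200.2361387007879], [0.0, 0.0, 1.0]] [[0.277, -0.961, -0.002, -723.3], [0.929, 0.269, -0.254, 30.68], [0.245, 0.069, 0.967, -390.408], [0.0, 0.0, 0.0, 1.0]] ['frame', 'K', 'camera_from_world']
```

View pics/scene0.png

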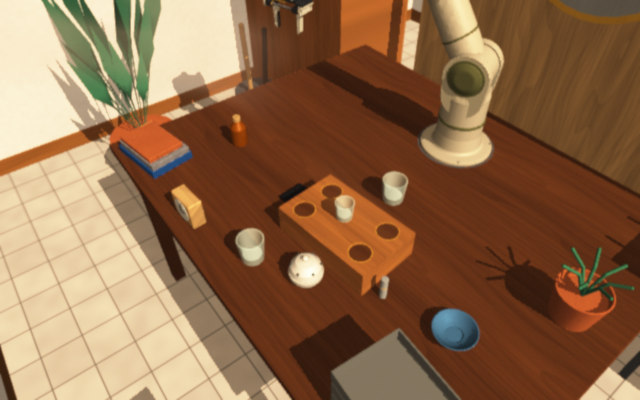

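View pics/top0.png

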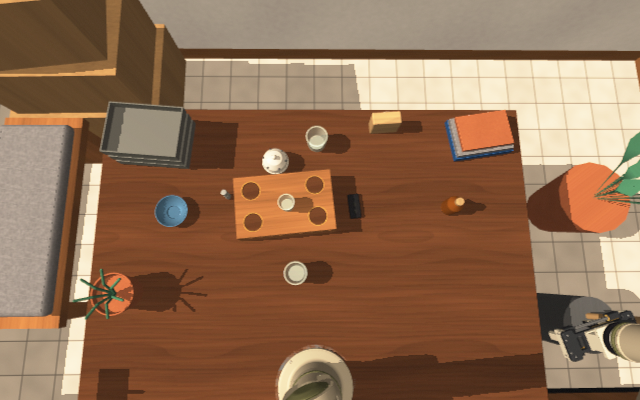

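The top view shows the chest around (285,204), with discs near (250,191), (315,185), (253,222) and (318,216). The small tealight is at (287,202) and the chest's front faces the robot. Next I'll measure the discs.

```bash
cat > h.py <<'E'
import numpy as np,cv2
def ray(c,uv,z):
    K,T=c['K'],c['camera_from_world'];R=T[:3,:3];o=-R.T@T[:3,3]
    d=R.T@np.array([(uv[0]-K[0,2])/K[0,0],-(uv[1]-K[1,2])/K[1,1],-1]);return o+d*(z-o[2])/d[2]
def proj(c,p):
    K,T=c['K'],c['camera_from_world'];q=T[:3,:3]@p+T[:3,3];return K[0,2]+K[0,0]*q[0]/-q[2],K[1,2]-K[1,1]*q[1]/-q[2]
E
python3 - <<'E'
from cell import ctrl
from h import *
seeds={'top':[(250,191),(315,185),(253,222),(318,216)],'scene':[(360,253),(305,210),(387,232),(332,191)]}
for n in seeds:
    c=ctrl.capture(n);f=c['frame']
    g=cv2.GaussianBlur(f,(3,3),0)[:,:,0].astype(int)
    P=[]
    for s in seeds[n]:
        x,y=s;w=16
        sub=g[y-w:y+w+1,x-w:x+w+1]; v=g[y-1:y+2,x-1:x+2].mean()
        m=(sub<(v+np.percentile(sub,80))/2).astype(np.uint8)
        k,l,st,ce=cv2.connectedComponentsWithStats(m,connectivity=4)
        i=l[w,w];u=ce[i]+[x-w,y-w];p=ray(c,u,83.5);P.append(p)
        print(n,u.round(1),st[i],p.round(1))
    P=np.array(P);print('mean',P.mean(0),'yaxis',P[0]-P[1],P[2]-P[3],'x',P[0]-P[2],P[1]-P[3])
    cv2.imwrite(f'pics/{n}1.png',cv2.resize(f[150:290,200:420] if n=='top' else f[150:310,250:450],None,fx=3.5,fy=3.5)[:,:,::-1])
E
```

```text
top [250.1 190.5] [  8   8  17  17 227] [623.4 211.1  83.5]
top [314.2 184.5] [  7   8  17  16 218] [643.5   1.3  83.5]
top [252.5 221.9] [  7   8  18  17 236] [519.8 200.6  83.5]
top [313.6 211.7] [  0   0  24  24 355] [552.4   3.6  83.5]
mean [584.78865659 104.16612196  83.5       ] yaxis [-20.13586886 209.78095694   0.        ] [-32.62369161 196.99683034   0.        ] x [103.58905573  10.48086      0.        ] [91.10123298 -2.30326659  0.        ]
scene [359.8 252.4] [  5   8  22  16 282] [621.3 209.4  83.5]
scene [304.  209.1] [  6   9  19  13 209] [641.   -0.8  83.5]
scene [387.2 230.9] [  6   8  21  15 253] [517.3 199.5  83.5]
scene [329.9 195.9] [  5  10  20  23 320] [552.8   2.8  83.5]
mean [583.09250691 102.73820587  83.5       ] yaxis [-19.76698526 210.15768873   0.        ] [-3.55609025e+01  1.96669075e+02 -1.13686838e-13] x [104.02098586   9.92493572   0.        ] [ 8.82270687e+01 -3.56367754e+00 -1.13686838e-13]
```

View pics/top1.png

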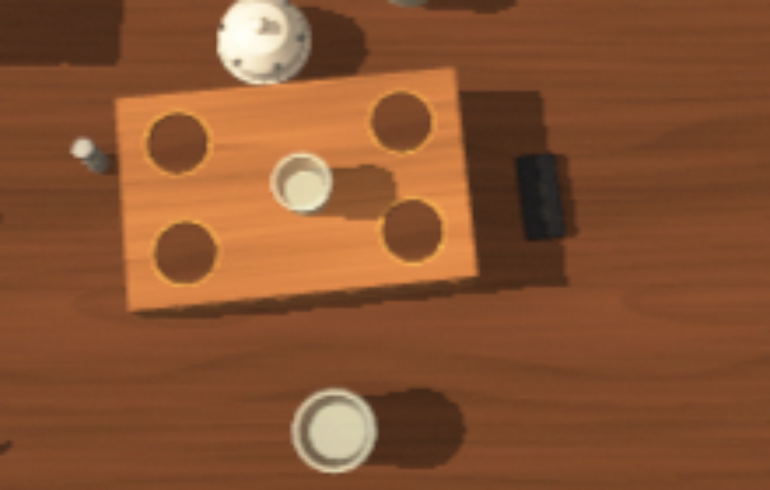

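View pics/scene1.png

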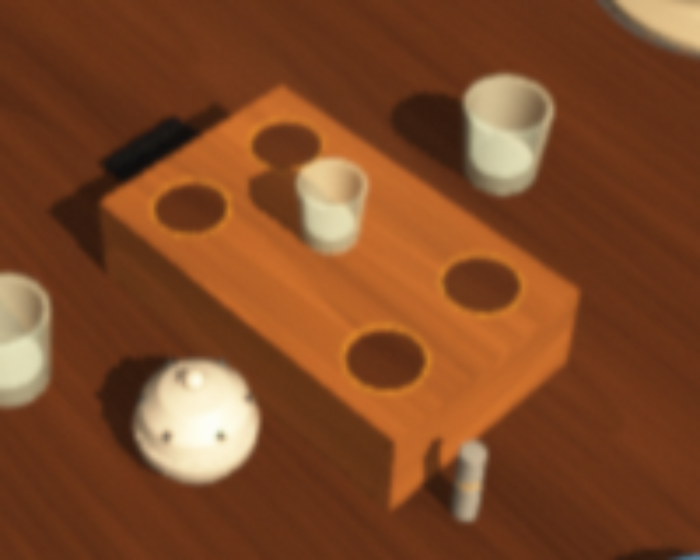

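Call:
play_rows([
  [1, 0.012, -0.013, 0, 0, 0, 0],
  [1, 0.025, -0.028, 0, 0, 0, 0],
  [1, 0.025, -0.028, 0, 0, 0, 0],
  [1, 0.025, -0.028, 0, 0, 0, 0],
  [1, 0.025, -0.028, 0, 0, 0, 0],
  [1, 0.025, -0.028, 0, 0, 0, 0],
  [1, 0.025, -0.028, 0, 0, 0, 0],
  [1, 0.025, -0.028, 0, 0, 0, 0],
  [1, 0.025, -0.028, 0, 0, 0, 0],
  [1, 0.025, -0.028, 0, 0, 0, 0],
  [1, 0.025, -0.028, 0, 0, 0, 0],
  [1, 0.025, -0.028, 0, 0, 0, 0],
  [1, 0.025, -0.028, 0, 0, 0, 0],
  [1, 0.025, -0.028, 0, 0, 0, 0],
  [1, 0.025, -0.028, 0, 0, 0, 0],
  [1, 0.025, -0.028, 0, 0, 0, 0],
  [1, 0.025, -0.028, 0, 0, 0, 0],
  [1, 0.025, -0.028, 0, 0, 0, 0],
  [1, 0.012, -0.013, 0, 0, 0, 0],
  [1, 0, 0, 0, 0, 0, 0],
])

```text
t: 1.92
ee_pos: [505.0, -63.9, 240.8]
tcp_rot: [[0.963, 0.271, 0.004], [0.271, -0.963, -0.002], [0.003, 0.003, -1.0]]
force: [0.8, 0.9, -0.1]
width: 0.5
```

```bash
cat > s.py <<'E'
from cell import ctrl
import numpy as np
np.set_printoptions(suppress=True,precision=3)
T={0:(518.6,200.0),1:(538.5,-10),2:(622.3,210.3),3:(642.2,0.3)}
o=ctrl.get_obs();R=o['tcp_rot'];p=np.array(o['ee_pos'])
print(o['t'],p,np.array(o['force']),o['width'],'yaw',np.arctan2(R[1,0],R[0,0]),'zaxis',R[:,2])
for k,v in T.items(): print(k,(R.T@(np.array([*v,p[2]])-p)).round(1))
E
python3 s.py
```

```text
1.9167 [505.025 -63.926 240.779] [ 0.818  0.851 -0.106] 0.47886028145385057 yaw 0.27466743753956235 zaxis [ 0.004 -0.002 -1.   ]
0 [  84.6 -250.4   -0.6]
1 [ 46.8 -42.8   0. ]
2 [ 187.3 -232.1   -0.2]
3 [149.5 -24.6   0.4]
```

Call:
play_rows([
  [1, 0.015, -0.014, 0, 0, 0, 0],
  [1, 0.02, -0.018, 0, 0, 0, 0],
  [1, 0.012, -0.011, 0, 0, 0, 0],
  [1, 0, 0, 0.02, 0, 0, 0.7],
  [1, 0, 0, 0.03, 0, 0, 0.7],
  [1, 0, 0, 0.03, 0, 0, 0.7],
  [1, 0, 0, 0.02, 0, 0, 0],
  [1, 0, 0, 0, 0, 0, 0],
  [1, 0, 0, 0, 0, 0, 0],
])

```text
t: 2.67
ee_pos: [540.8, -12.9, 139.3]
tcp_rot: [[0.997, 0.081, 0.008], [0.081, -0.997, -0.005], [0.008, 0.006, -1.0]]
force: [-0.5, 1.0, 0.9]
width: 0.5
```

```bash
python3 s.py
```

```text
2.6667 [540.844 -12.896 139.325] [-0.452  1.018  0.869] 0.49339289957190596 yaw 0.08087704978750586 zaxis [ 0.008 -0.005 -1.   ]
0 [  -5.  -214.    -1.2]
1 [-2.1 -3.1 -0. ]
2 [  99.2 -215.9   -0.4]
3 [102.1  -5.    0.8]
```

Call:
play_rows([
  [1, -0.002, -0.003, 0.012, 0, 0, 0],
  [1, 0, 0, 0.012, 0, 0, 0],
  [1, 0, 0, 0.004, 0, 0, 0],
  [1, 0, 0, 0, 0, 0, 0],
])

```text
t: 3.0
ee_pos: [540.3, -13.0, 115.1]
tcp_rot: [[0.997, 0.079, 0.013], [0.079, -0.997, -0.006], [0.012, 0.007, -1.0]]
force: [-0.5, 0.3, -0.1]
width: 0.3
```

```bash
python3 s.py
```

```text
3.0 [540.341 -12.999 115.093] [-0.527  0.331 -0.079] 0.31202767546928284 yaw 0.07918319732395011 zaxis [ 0.013 -0.006 -1.   ]
0 [  -4.8 -214.    -1.5]
1 [-1.6 -3.1 -0. ]
2 [  99.4 -216.1   -0.2]
3 [102.6  -5.2   1.2]
```

Call:
play_rows([
  [1, 0, -0.002, 0.003, 0, 0, 0],
  [1, 0, -0.002, 0.002, 0, 0, 0],
  [1, 0, 0, 0.002, 0, 0, 0],
])

```text
t: 3.25
ee_pos: [541.6, -9.7, 110.9]
tcp_rot: [[0.997, 0.078, 0.017], [0.078, -0.997, -0.006], [0.017, 0.007, -1.0]]
force: [-0.4, -0.5, -0.4]
width: 0.3
```

Call:
play_rows([
  [1, 0, 0, 0.002, 0, 0, 0],
])

```text
t: 3.33
ee_pos: [541.9, -9.6, 109.3]
tcp_rot: [[0.997, 0.078, 0.018], [0.078, -0.997, -0.005], [0.018, 0.007, -1.0]]
force: [-0.8, 0.8, 0.3]
width: 0.3
```

Call:
play_rows([
  [1, 0, 0, 0.002, 0, 0, 0],
])

```text
t: 3.42
ee_pos: [542.0, -9.6, 108.6]
tcp_rot: [[0.997, 0.078, 0.019], [0.078, -0.997, -0.006], [0.018, 0.007, -1.0]]
force: [-10.7, 1.0, 48.2]
width: 0.4
```

Call:
play_rows([
  [1, 0, 0, -0.01, 0, 0, 0],
  [1, 0, 0, -0.02, 0, -0.2, 0],
  [1, 0.02, 0, -0.005, 0, 0, 0],
  [1, 0.03, -0.002, 0, 0, 0, 0],
  [1, 0.03, -0.002, 0, 0, 0, 0],
  [1, 0.018, 0, 0, 0, 0, 0],
  [1, 0, 0, 0, 0, 0, 0],
  [1, 0, 0, 0, 0, 0, 0],
])

```text
t: 4.08
ee_pos: [641.1, 2.7, 147.4]
tcp_rot: [[0.997, 0.079, 0.001], [0.079, -0.997, -0.007], [0.0, 0.007, -1.0]]
force: [-0.5, -0.0, -0.3]
width: 0.0
```

```bash
python3 s.py
```

```text
4.0833 [641.08    2.703 147.385] [-0.509 -0.026 -0.294] 0.0187568323217343 yaw 0.07870080687529281 zaxis [ 0.001 -0.007 -1.   ]
0 [-106.6 -206.3   -1.5]
1 [-103.3    4.6    0. ]
2 [  -2.4 -208.4   -1.5]
3 [0.9 2.5 0. ]
```

Call:
play_rows([
  [1, 0.001, 0.002, 0.012, 0, 0, 0],
  [1, 0, 0.001, 0.015, 0, 0, 0],
  [1, 0, 0, 0.007, 0, 0, 0],
  [1, 0, 0, 0.002, 0, 0, 0],
  [1, 0, 0, 0, 0, 0, 0],
])

```text
t: 4.5
ee_pos: [638.6, -1.5, 108.9]
tcp_rot: [[0.997, 0.078, -0.001], [0.078, -0.997, -0.007], [-0.001, 0.007, -1.0]]
force: [2.5, 0.1, 13.1]
width: 0.5
```

Call:
play_rows([
  [1, 0, 0, 0.001, 0, 0, 0],
])

```text
t: 4.58
ee_pos: [638.6, -1.5, 108.8]
tcp_rot: [[0.997, 0.078, 0.0], [0.078, -0.997, -0.007], [-0.0, 0.007, -1.0]]
force: [-3.8, 0.2, 20.7]
width: 0.7
```

Call:
play_rows([
  [1, 0, 0, -0.01, 0, 0, 0],
  [1, 0, 0, -0.03, 0, 0, 0],
  [1, 0, 0, -0.035, 0, 0, 0],
  [1, 0, -0.02, -0.005, 0, 0, 0],
  [1, 0, -0.035, 0, 0, 0, 0],
  [1, 0, -0.035, 0, 0, 0, 0],
  [1, 0, -0.035, 0, 0, 0, 0],
  [1, 0, -0.035, 0, 0, 0, 0],
  [1, 0, -0.03, 0, 0, 0, 0],
  [1, 0, -0.01, 0, 0, 0, 0],
  [1, 0, 0, 0, 0, 0, 0],
  [1, 0, 0, 0, 0, 0, 0],
])

```text
t: 5.58
ee_pos: [617.3, 201.1, 195.9]
tcp_rot: [[0.997, 0.071, -0.002], [0.071, -0.997, -0.009], [-0.002, 0.009, -1.0]]
force: [-0.2, 0.8, 0.7]
width: 0.7
```

```bash
python3 s.py
```

```text
5.5833 [617.311 201.08  195.88 ] [-0.196  0.792  0.657] 0.6898729195535801 yaw 0.07115428060156123 zaxis [-0.002 -0.009 -1.   ]
0 [-98.5  -5.9   0.2]
1 [-93.6 204.9   1.9]
2 [ 5.6 -8.8 -0.1]
3 [ 10.6 202.    1.7]
```

Call:
play_rows([
  [1, 0.004, -0.005, 0.02, 0, 0, 0],
  [1, 0.003, -0.004, 0.03, 0, 0, 0],
  [1, 0.001, -0.001, 0.02, 0, 0, 0],
  [1, 0, 0, 0.007, 0, 0, 0],
  [1, 0, 0, 0, 0, 0, 0],
  [1, 0, 0, 0, 0, 0, 0],
])

```text
t: 6.08
ee_pos: [627.2, 198.4, 119.1]
tcp_rot: [[0.998, 0.06, 0.002], [0.06, -0.998, -0.013], [0.001, 0.013, -1.0]]
force: [0.3, 0.7, 0.6]
width: 0.2
```

```bash
python3 s.py
```

```text
6.0833 [627.24  198.365 119.142] [0.298 0.706 0.594] 0.24908146644353787 yaw 0.05955768632882223 zaxis [ 0.002 -0.013 -1.   ]
0 [-108.3   -8.1   -0.2]
1 [-101.   202.7    2.6]
2 [ -4.2 -12.2  -0.2]
3 [  3.1 198.6   2.7]
```

Call:
play_rows([
  [1, -0.003, -0.008, 0, 0, 0, 0],
  [1, -0.002, -0.006, 0.003, 0, 0, 0],
  [1, 0, -0.002, 0.002, 0, 0, 0],
  [1, 0, 0, 0, 0, 0, 0],
])

```text
t: 6.42
ee_pos: [622.5, 213.2, 117.4]
tcp_rot: [[0.998, 0.056, 0.006], [0.056, -0.998, -0.012], [0.005, 0.013, -1.0]]
force: [-0.5, -0.2, 0.1]
width: 0.3
```

```bash
python3 s.py
```

```text
6.4167 [622.536 213.226 117.409] [-0.472 -0.226  0.087] 0.33618313235704883 yaw 0.0558283200954167 zaxis [ 0.006 -0.012 -1.   ]
0 [-104.5    7.4   -0.4]
1 [-96.4 218.2   2.3]
2 [-0.4  2.9  0. ]
3 [  7.8 213.7   2.7]
```

Call:
play_rows([
  [1, 0, 0.001, 0.004, 0, 0, 0],
  [1, 0, 0.001, 0.003, 0, 0, 0],
  [1, 0, 0, 0.001, 0, 0, 0],
])

```text
t: 6.67
ee_pos: [623.1, 212.3, 110.3]
tcp_rot: [[0.998, 0.058, 0.008], [0.058, -0.998, -0.011], [0.007, 0.012, -1.0]]
force: [-0.8, 0.1, 0.2]
width: 0.2
```

Call:
play_rows([
  [1, 0, 0, 0.001, 0, 0, 0],
])

```text
t: 6.75
ee_pos: [623.1, 212.2, 109.1]
tcp_rot: [[0.998, 0.058, 0.008], [0.058, -0.998, -0.011], [0.007, 0.012, -1.0]]
force: [-0.3, 0.0, -0.9]
width: 0.2
```

Call:
play_rows([
  [1, 0, 0, 0.001, 0, 0, 0],
])

```text
t: 6.83
ee_pos: [623.1, 212.2, 108.8]
tcp_rot: [[0.998, 0.057, 0.008], [0.057, -0.998, -0.011], [0.007, 0.012, -1.0]]
force: [-4.4, -0.8, 21.1]
width: 0.2
```

inlay2 is rigid too, at 21 N within 0.3 mm, so inlay0 should be the button.

Call:
play_rows([
  [1, 0, 0, -0.01, 0, 0, 0],
  [1, 0, 0, -0.02, 0, 0, 0],
  [1, -0.02, 0.001, -0.005, 0, 0, 0],
  [1, -0.03, 0.002, 0, 0, 0, 0],
  [1, -0.03, 0.002, 0, 0, 0, 0],
  [1, -0.018, 0, 0, 0, 0, 0],
  [1, 0, 0, 0, 0, 0, 0],
  [1, 0, 0, 0, 0, 0, 0],
])

```text
t: 7.5
ee_pos: [523.8, 200.5, 147.0]
tcp_rot: [[0.998, 0.055, 0.012], [0.055, -0.998, -0.01], [0.011, 0.011, -1.0]]
force: [1.1, 0.4, 0.7]
width: 0.4
```

```bash
python3 s.py
```

```text
7.5 [523.83  200.506 147.029] [1.143 0.414 0.703] 0.42829295983706644 yaw 0.05496294516359248 zaxis [ 0.012 -0.01  -1.   ]
0 [-5.2  0.2 -0.1]
1 [  3.1 211.    2.3]
2 [98.9 -4.4  1. ]
3 [107.2 206.4   3.4]
```

Call:
play_rows([
  [1, -0.003, 0, 0.012, 0, -0.1, 0],
  [1, -0.003, 0, 0.012, 0, 0, 0],
  [1, -0.001, 0, 0.004, 0, 0, 0],
  [1, 0, 0, 0, 0, 0, 0],
])

```text
t: 7.83
ee_pos: [521.4, 200.6, 117.4]
tcp_rot: [[0.999, 0.053, 0.006], [0.054, -0.999, -0.009], [0.006, 0.009, -1.0]]
force: [0.0, 1.0, -0.0]
width: 0.6
```

```bash
python3 s.py
```

```text
7.8333 [521.442 200.602 117.421] [ 0.042  0.977 -0.036] 0.6465211044198883 yaw 0.0535306909576527 zaxis [ 0.006 -0.009 -1.   ]
0 [-2.9  0.4 -0. ]
1 [  5.8 211.2   2. ]
2 [101.2  -4.3   0.5]
3 [109.9 206.5   2.6]
```

Call:
play_rows([
  [1, -0.002, 0, 0.004, 0, 0, 0],
  [1, -0.001, 0, 0.003, 0, 0, 0],
  [1, 0, 0, 0.001, 0, 0, 0],
  [1, 0, 0, 0.001, 0, 0, 0],
])

```text
t: 8.17
ee_pos: [520.0, 200.3, 106.8]
tcp_rot: [[0.999, 0.052, 0.006], [0.052, -0.999, -0.009], [0.005, 0.01, -1.0]]
force: [-1.4, 0.5, 4.0]
width: 0.7
```

Call:
play_rows([
  [1, 0, 0, 0.002, 0, 0, 0],
])

```text
t: 8.25
ee_pos: [520.0, 200.3, 105.0]
tcp_rot: [[0.999, 0.052, 0.006], [0.052, -0.999, -0.009], [0.005, 0.01, -1.0]]
force: [-1.5, -0.1, 5.8]
width: 0.3
```

Call:
play_rows([
  [1, 0, 0, 0.002, 0, 0, 0],
])

```text
t: 8.33
ee_pos: [520.0, 200.3, 103.1]
tcp_rot: [[0.999, 0.052, 0.006], [0.052, -0.999, -0.009], [0.005, 0.009, -1.0]]
force: [-1.7, 0.1, 2.7]
width: 0.2
```

It gives: 5.6 mm down at only a few newtons. Now I'll press to the bottom.

Call:
play_rows([
  [1, 0, 0, 0.001, 0, 0, 0],
  [1, 0, 0, 0.001, 0, 0, 0],
  [1, 0, 0, 0, 0, 0, 0],
  [1, 0, 0, 0, 0, 0, 0],
  [1, 0, 0, 0, 0, 0, 0],
  [1, 0, 0, 0, 0, 0, 0],
  [1, 0, 0, 0, 0, 0, 0],
])

```text
t: 8.92
ee_pos: [520.0, 200.3, 102.6]
tcp_rot: [[0.999, 0.052, 0.007], [0.052, -0.999, -0.009], [0.006, 0.009, -1.0]]
force: [-1.3, 0.2, 3.4]
width: 0.5
```

```bash
python3 - <<'E'
from cell import ctrl
import cv2
c=ctrl.capture('top');cv2.imwrite('pics/top2.png',cv2.resize(c['frame'][130:300,180:400],None,fx=3.5,fy=3.5)[:,:,::-1])
E
python3 s.py
```

```text
8.9667 [519.944 200.348 102.534] [-0.836 -0.627  3.686] 0.45824101455898963 yaw 0.052553893728025075 zaxis [ 0.007 -0.009 -1.   ]
0 [-1.4  0.3 -0. ]
1 [  7.5 211.    2. ]
2 [102.7  -4.6   0.6]
3 [111.6 206.2   2.6]
```

View pics/top2.png

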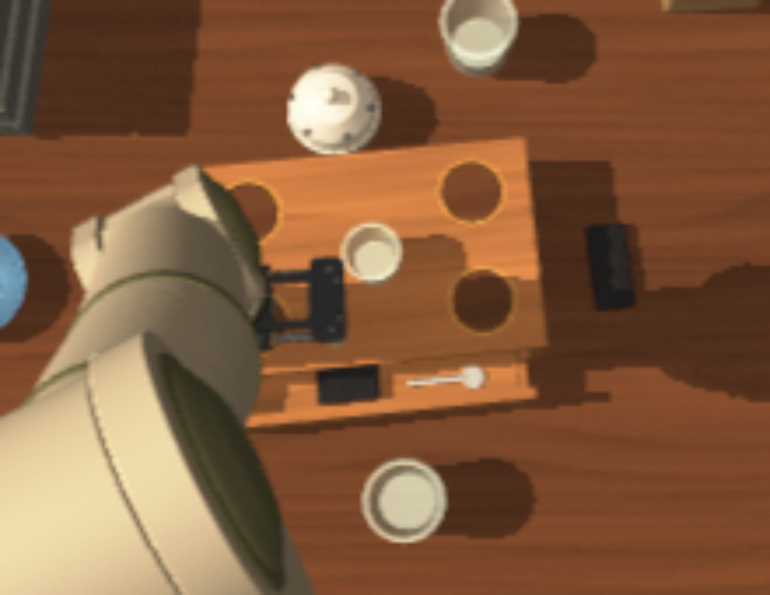

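The drawer is out, visible below the chest's front edge at (390,390). The task says "right down", so I'll bottom the button gently before releasing.

Call:
play_rows([
  [1, 0, 0, 0.001, 0, 0, 0],
])

```text
t: 9.05
ee_pos: [520.0, 200.4, 101.7]
tcp_rot: [[0.999, 0.052, 0.007], [0.053, -0.999, -0.009], [0.006, 0.009, -1.0]]
force: [-2.9, -1.2, 18.8]
width: 0.7
```

Call:
play_rows([
  [1, 0, 0, 0.001, 0, 0, 0],
])

```text
t: 9.13
ee_pos: [520.1, 200.4, 101.5]
tcp_rot: [[0.999, 0.052, 0.007], [0.052, -0.999, -0.009], [0.007, 0.009, -1.0]]
force: [-6.2, -2.1, 29.5]
width: 0.4
```

Bottomed at 7 mm. Next I'll lift straight up and withdraw towards +y, high above everything.

Call:
play_rows([
  [1, 0, 0, -0.004, 0, 0, 0],
  [1, 0, 0, -0.006, 0, 0, 0],
  [1, 0, 0, -0.015, 0, 0, 0],
  [1, 0, 0, -0.025, 0, 0, 0],
  [1, 0, 0, -0.03, 0, 0, 0],
  [1, 0, 0, -0.03, 0, 0, 0],
  [1, 0, 0, -0.03, 0, 0, 0],
  [1, 0, 0, -0.03, 0, 0, 0],
  [1, 0, -0.02, -0.01, 0, 0, 0],
  [1, 0, -0.03, 0, 0, 0, 0],
  [1, 0, -0.03, 0, 0, 0, 0],
  [1, 0, -0.03, 0, 0, 0, 0],
  [1, 0, -0.03, 0, 0, 0, 0],
  [1, 0, -0.03, 0, 0, 0, 0],
  [1, 0, -0.03, 0, 0, 0, 0],
  [1, 0, -0.03, 0, 0, 0, 0],
  [1, 0, -0.015, 0, 0, 0, 0],
  [1, 0, 0, 0, 0, 0, 0],
  [1, 0, 0, 0, 0, 0, 0],
])

```text
t: 10.72
ee_pos: [509.9, 455.2, 288.9]
tcp_rot: [[0.999, 0.045, 0.013], [0.045, -0.999, -0.006], [0.013, 0.007, -1.0]]
force: [0.6, -1.4, -0.1]
width: 0.6
```

```bash
python3 - <<'E'
from cell import ctrl
import cv2
for n in ['top','scene']:
    c=ctrl.capture(n);cv2.imwrite(f'pics/{n}3.png',c['frame'][:,:,::-1])
E
python3 s.py
```

```text
10.8167 [510.242 453.944 289.127] [ 0.244 -0.367 -0.355] 0.50197194784668 yaw 0.042992395326560344 zaxis [ 0.013 -0.006 -1.   ]
0 [ -2.6 254.1   1.7]
1 [  8.3 464.7   3.3]
2 [101.5 248.2   3. ]
3 [112.3 458.9   4.6]
```

View pics/top3.png

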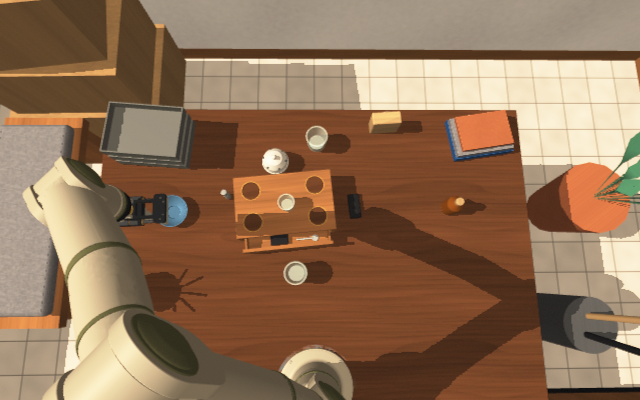

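View pics/scene3.png

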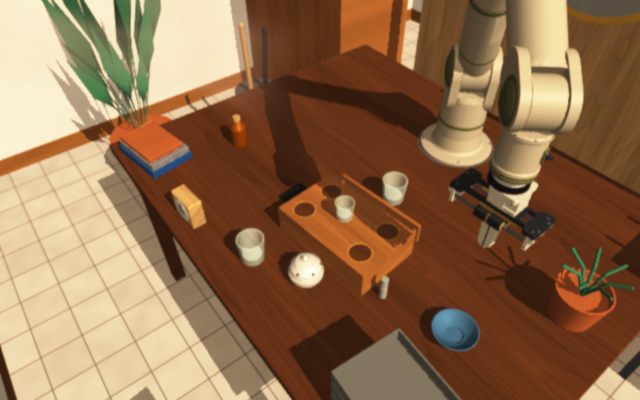

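Both views show the drawer out (top view, about (288,243)). The tealight, lipstick, remote, burner and dish are at their starting pixels, and the arm is clear with force near 0.

```bash
python3 -c "
from cell import ctrl
print(ctrl.close_job())"
```

```text
the job is handed in; nothing more can be done
None
```

The hidden button is inlay0 (the front-left disc), and pressing it sprang the secret drawer out. I handed the job in at about 10.8 s of the 58 s allowed; no verdict is reported.

- **Finding it:** I felt the discs with the closed fingertips. inlay1, inlay3 and inlay2 were rigid. inlay0 gave at about 3–6 N, and the drawer was already out when I looked with it about 6 mm down.
- **Pressing and release:** I pressed it to the bottom stop at 7 mm, with 29.5 N on the fingertips there. I then lifted straight up and moved the arm away to the left.
- **Last checks:** The final top and scene pictures show the drawer out. The tealight, lipstick, remote, burner, dish and diffuser look unmoved by eye. The arm is clear and the force reads near zero.
- **Less certain:**
    - Touching inlay1 peaked at about 48 N on the fingertips because my step there was coarse. That is under the 120 N wrist limit, and no contact was seen on the arm or gripper body.
    - I did not measure the button's return to its rest height; I only withdrew from it.

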